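Scrape the knockout slugs off the wiring board

TASK

Use the scraper block to sweep all four steel knockout slugs off the wiring board into the yellow tray at its end; do not touch the slugs with the gripper. Then stand the scraper back on its green pad, sole down, and leave everything else on the table where it is.

Things in the scene. Friction and masses are not known exactly. Their poses are not given: they have to be found in the camera images.
- board: wiring practice board, fixed. Origin: centre of its underside, at table height; +x runs along it to the yellow tray, z up. Plywood 360 (x) by 240 (y), top face 40 above the origin. White trunking 16 high on both long edges leaves a clear lane y=-100 to 100. A cream switch box and a metal junction box, up to 42 high, cover x=-178 to -114. A yellow tray is joined to the +x end
- lane (a point): centre of the board's top face, on the plywood (40 above board's origin), axes as board
- tray (a point): centre of the yellow tray's floor, 231 along +x from the board's origin, axes as board. The tray starts right at the board's edge (x=-51 from here); inside 92 (x) by 232 (y); its floor is 36 below the board's top face; its three outer walls rise 46 above the floor (10 above the board's top), the wall at the board only 26
- scraper: scraper block with a rubber sole, blue body 36 (x) by 120 (y) by 28 high and on top a wooden grip 24 thick (x), 80 long (y), from 28 to 73 high. Origin: centre of its sole. It starts standing on the pad. Take it by the grip, fingers closing along its x. 0.15 to 0.31 kg
- pad: flat green pad fixed on the table, 110 (x) by 170 (y) by 4 thick; origin: centre of its underside. The scraper's place; it lies left or right of the board
- slug0: bright steel knockout slug (a disc), diameter 26, 4 thick, 16 g; origin: centre of its underside. Starts lying flat on the board's plywood
- slug1: bright steel knockout slug (a disc), diameter 26, 4 thick, 16 g; origin: centre of its underside. Starts lying flat on the board's plywood
- slug2: bright steel knockout slug (a disc), diameter 26, 4 thick, 16 g; origin: centre of its underside. Starts lying flat on the board's plywood
- slug3: bright steel knockout slug (a disc), diameter 26, 4 thick, 16 g; origin: centre of its underside. Starts lying flat on the board's plywood
- bottle: a drinks bottle, diameter 64, height 190, standing; it may stand where the pad stands in other starts. Bystander, to be left alone
- pliers: orange-handled pliers lying on the table, about 175 long, 14 high; origin at the pivot on the underside, jaws to +x. Bystander, to be left alone
- stripper: black-handled wire stripper lying at the far side, about 175 long, 14 high; origin at the pivot on the underside. Bystander, to be left alone
- screwdriver: red-handled screwdriver lying at the far side. Bystander, to be left alone
- tape: roll of black tape lying flat, outer diameter 76, height 19. Bystander, to be left alone
- guard: clear plastic bottle with a black cap, diameter 90, height 150, standing at the far right. Bystander, to be left alone

How it is judged:
By the outcome, as a careful person would: the job done as asked, in the order asked, and still so for the second after the job is handed in, with the robot touching nothing.
It also fails if it takes over 72 s, if anything falls off the work surface, if the arm or the gripper's body presses on something with over 40 N, if the wrist force passes 120 N, or if a joint passes its speed limit or range.

ROBOT

A 7-joint arm with a two-finger parallel gripper is mounted at the origin on the work surface. World frame = base frame: x ahead of the robot, y to its left, z up, the work surface at z = 0. Lengths are in m, angles in rad, forces in N, time in s.
With the tool pointing down it reaches from about 0.35 to 0.9 m from the base axis. Payload 8.1 kg.
Tool frame: the origin (TCP) lies at the very end of the fingers, on their centre line; the grasp point (between the pads) lies 19 mm behind it; z points along the fingers, y is the line along which they close (so a half turn about z gives the same grasp; the last joint's range is limited). The gripper opens to 92 mm and grips with 3 to 60 N. Pads are 19 mm wide; open, the fingers measure 130 mm over their backs; the gripper's body (75 mm by 190 mm) begins 47 mm behind the grasp point.
Start: joints at [-1.395, 0.434, 0.025, 1.573, -0.012, 1.134, -0.075], TCP at [0.172, 0.601, 0.227] pointing down, gripper open.
Joint ranges: [-2.62, 2.62], [-0.44, 2.09], [-1.27, 1.32], [0.08, 2.57], [-1.32, 4.46], [0.12, 2], [-2.74, 2.74]. Speed limits (rad/s): [2.22, 2.22, 3.01, 3.01, 3.14, 3.14, 3.14].

INTERFACE

Orientations are given as a rotation vector (axis times angle).
In Python, from cell import arm gives the robot as it stands.
- The arm moves only by the tool carry_out, never from a script. Its argument "commands" is a list of rows, each a list of 7 numbers: the opening, from 0 (shut) to 1 (fully open), then the shift along the tool's x, y, z each as a share of 0.025 m, from -1 to 1, then the turn, a rotation vector about the tool's x, y, z each as a share of 0.1 rad, from -1 to 1. A call has 1 to 8 rows; each row shifts and turns the commanded pose from where the row before left it, along the tool's axes as they then stand; what a row does not reach is not made up. A row lasts 1/10 s, in which the tool goes at most 50 mm and 8.59 degrees, less where a joint would pass 70% of its speed; a pose out of reach is approached as far as the arm can. A call with a number of a shift or a turn outside -1 to 1 is refused whole. A call with a gripper value outside its range is refused whole. The fingers move at their own pace and stop on an object; "squeeze" is the grip in N (left out, the last holds). Time passes only in rows, so rows that do not move let the fingers close. It gives the time, the measured TCP pose, the force, the opening and the grip force at its end, in the units of the state.
- arm.observe(): the state, without advancing time (a new reading comes with each control period).
- arm.get_image(name): name is "side" or "top" or "wrist"; returns a dict with "pixels" (420x560x3 uint8, red, green, blue), "range_z" (420x560 float32, m along the optical axis (not along the pixel's ray), 0 where there is no reading), "mtx" (3x3 intrinsics, pixels), "R" (3x3) and "t" (3): a world point X has camera coordinates R X + t; the wrist camera has in their place "tool_from_camera" (4x4, takes a point from camera to tool coordinates, whose origin is the TCP and whose axes are the flange's). Camera axes: x right, y down, z forward; pixel columns grow to the right and rows downward; lengths in m; the calibration is good to about 2 mm. A picture is of the moment at which its call begins: read the wrist's pose just before it.
- arm.sign_off(): hands the job in; it is judged then, once.
The state is a dict: "clock": time; "joints": joint angles; "dq": joint speeds; "joint_efforts": joint torques, N m; "position": TCP position; "ee_rot": TCP orientation; "force": force on the tool from outside, world axes, zero at the start; "ft_torque": the same for the moment, N m; "width": opening from 0.0 (shut) to 1.0 (fully open); "gripper_force": force on a finger pad.
Only numpy, scipy, OpenCV 4.12 (cv2) and the standard library are available. Lean on these libraries where they do the work, as an engineer would, in place of code of your own. Each camera call takes 0.05 s, during which the arm holds its last target. There are 200 camera calls.

## Working session

There is one attempt and no reset: what is moved stays moved. The work goes in short steps, Python scripts to look and compute and a tool call to move; the robot and the scene stay as the last step left them, time stands still between calls to the robot, and variables do not carry over. Pictures are saved under pics/ and viewed, at most 10 in all, crops included, and the job is handed in when it is done.

Besides the shell and the picture viewer there is one more tool, called as name(argument=value, ...), one argument or row to a line, values as JSON. carry_out: Moves the arm, as the interface text tells. Shift numbers are shares of 0.025 m and turn numbers shares of 0.1 rad, none past 1 either way. Its arguments: {"type":"object","properties":{"commands":{"type":"array"},"squeeze":{"type":"number"}},"required":["commands"]}

```bash
mkdir -p pics; ls
python3 - <<'E'
from cell import arm
import cv2,numpy as np,pickle
s=arm.observe();print({k:np.round(v,3) for k,v in s.items()})
d={}
for n in("top","side"):
    im=arm.get_image(n);d[n]=im
    cv2.imwrite(f"pics/{n}0.png",im["pixels"][:,:,::-1])
    print(n,im["mtx"].round(1).tolist(),(-im["R"].T@im["t"]).round(3),im["R"].round(3).tolist())
pickle.dump(d,open("d.pkl","wb"))
E
```

```text
pics
{'clock': np.float64(0.0), 'joints': array([-1.395,  0.435,  0.025,  1.574, -0.012,  1.134, -0.075]), 'dq': array([ 0.   , -0.002, -0.   , -0.001,  0.001,  0.001,  0.001]), 'joint_efforts': array([-1.0000e-03, -6.6785e+01,  9.8500e-01, -3.1447e+01, -6.0000e-02,
        4.3000e-02,  0.0000e+00]), 'position': array([0.172, 0.6  , 0.226]), 'ee_rot': array([-4.370e-01, -3.111e+00,  2.000e-03]), 'force': array([ 0.038, -0.666, -0.309]), 'ft_torque': array([-0.015, -0.053,  0.002]), 'gripper_force': np.float64(0.0), 'width': np.float64(1.004)}
top [[528.5, 0.0, 277.7], [0.0, 528.5, 211.2], [0.0, 0.0, 1.0]] [0.39  0.016 1.358] [[0.015, -1.0, -0.005], [-0.995, -0.014, -0.098], [0.097, 0.007, -0.995]]
side [[393.6, 0.0, 278.9], [0.0, 393.6, 208.8], [0.0, 0.0, 1.0]] [ 0.18  -0.621  0.77 ] [[0.89, -0.456, 0.013], [-0.309, -0.624, -0.718], [0.335, 0.635, -0.696]]
```

View pics/top0.png

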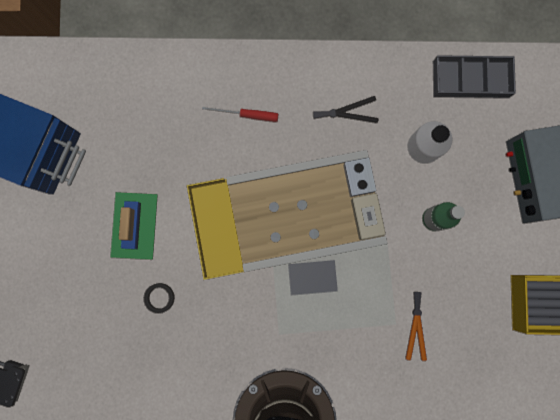

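View pics/side0.png

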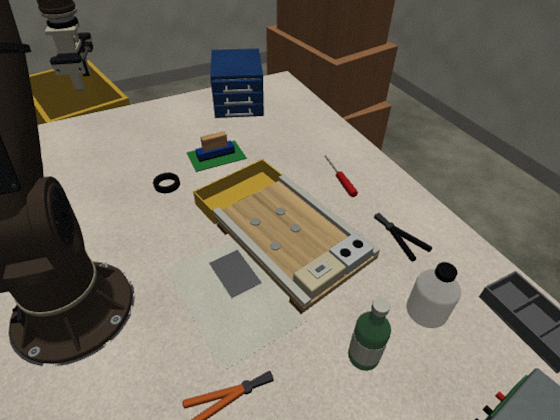

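The top view shows the tray (yellow) at about (215,230) with the board running right and the switch boxes at (365,195). The slugs are at (274,207), (302,204), (276,237) and (314,234). The pad and scraper are at (134,226), and the tape at (159,297). The side view agrees.

```bash
cat > h.py <<'E'
import cv2,numpy as np
def plane(im,uv,z):
    uv=np.atleast_2d(np.asarray(uv,float)); K=im["mtx"];R=im["R"];t=im["t"]
    d=np.c_[(uv-[K[0,2],K[1,2]])/[K[0,0],K[1,1]],np.ones(len(uv))]@R
    c=-R.T@t
    return c+d*((z-c[2])/d[:,2])[:,None]
def cloud(im):
    v,u=np.mgrid[:420,:560];z=im["range_z"];K=im["mtx"]
    P=np.stack([(u-K[0,2])/K[0,0]*z,(v-K[1,2])/K[1,1]*z,z],-1)-im["t"]
    return P@im["R"]
def mask(im,lo,hi):
    return cv2.inRange(cv2.cvtColor(im["pixels"],cv2.COLOR_RGB2HSV),lo,hi)
def blobs(m,amin,amax=1e9):
    c,_=cv2.findContours(m,cv2.RETR_EXTERNAL,cv2.CHAIN_APPROX_NONE)
    return sorted([k[:,0] for k in c if amin<=cv2.contourArea(k)<=amax],key=lambda k:-cv2.contourArea(k.reshape(-1,1,2)))
def rect(P):
    (c,s,a)=cv2.minAreaRect((P[:,:2]*1000).astype(np.float32)); return np.round(c,1),np.round(s,1),round(a,1)
E
python3 - <<'E'
import pickle,cv2,numpy as np
from h import *
d=pickle.load(open("d.pkl","rb"))
im=d["top"];C=cloud(im)
hsv=cv2.cvtColor(im["pixels"],cv2.COLOR_RGB2HSV)
for n,p in dict(yel=(230,215),wood=(220,290),slug=(207,274),pad=(250,120),body=(230,136),grip=(224,126),trunk=(262,330)).items(): print(n,hsv[p],C[p].round(3))
yel=blobs(mask(im,(20,120,80),(32,255,255)),2000)
for b in yel: print("yel",b.mean(0),rect(plane(im,b,.05)))
g=blobs(mask(im,(50,100,50),(75,255,255)),500)
for b in g: print("pad",b.mean(0),rect(plane(im,b,.004)))
for b in blobs(mask(im,(110,120,40),(130,255,255)),60):
    print("blue",b.mean(0),rect(plane(im,b,.032)))
# board from height: z in 0.03..0.07 in region
v,u=np.mgrid[:420,:560]
reg=(u>185)&(u<395)&(v>140)&(v<285)
m=(reg&(C[...,2]>.045)&(C[...,2]<.064)).astype(np.uint8)
P=C[(m>0)];print("trunk+walls",rect(P),len(P))
m=(reg&(C[...,2]>.075)&(C[...,2]<.09));print("boxes",rect(C[m]))
# slugs
lane=(u>240)&(u<345)&(v>180)&(v<255)
sl=((hsv[...,1]<70)&lane).astype(np.uint8)*255
for b in blobs(sl,15):
    q=plane(im,b,.044); print("slug",b.mean(0),rect(q),cv2.minEnclosingCircle((q[:,:2]*1000).astype(np.float32)))
# grip: points with z>.065 around the pad
m=(C[...,2]>.065)&(u>100)&(u<165)&(v>185)&(v<265)
print("grip",rect(C[m]),C[m][:,2].mean(),m.sum())
im=d["side"];C=cloud(im)
v,u=np.mgrid[:420,:560]
m=(C[...,2]>.065)&(u>185)&(u<250)&(v>120)&(v<168)
print("grip side",rect(C[m]),C[m][:,2].max(),m.sum())
hsv=cv2.cvtColor(im["pixels"],cv2.COLOR_RGB2HSV)
sl=((hsv[...,1]<70)&(u>235)&(u<310)&(v>200)&(v<258)).astype(np.uint8)*255
for b in blobs(sl,15,300):
    q=plane(im,b,.044); print("slug side",b.mean(0),rect(q))
E
```

```text
yel [ 24 162 154] [0.472 0.185 0.002]
wood [ 19  82 133] [ 0.498 -0.007  0.041]
slug [105  13 120] [0.53  0.034 0.044]
pad [ 68 127 108] [0.418 0.427 0.003]
body [113 128  68] [0.468 0.381 0.029]
grip [ 17  99 147] [0.479 0.392 0.079]
trunk [114  14  91] [ 0.395 -0.111 -0.   ]
yel [207.578125   223.52539062] (array([475.3, 179.3]), array([237.3, 100.8]), 12.0)
pad [133.62621359 225.46116505] (array([481.6, 394. ]), array([106. , 165.9]), 88.0)
blue [132.22307692 224.98461538] (array([481.5, 395.5]), array([ 34. , 115.1]), 88.1)
blue [ 50.67582418 155.94505495] (array([653.9, 604.1]), array([38.5, 68.7]), 66.6)
trunk+walls (array([511.8,   4.8]), array([240.7, 461.5]), 11.9) 3317
boxes (array([ 550.7, -187.4]), array([193.9,  61.8]), 11.7)
slug [318.50406504 251.2195122 ] (array([414.5, -74.9]), array([ 26.6, 141.6]), 11.9) ((427.47119140625, -72.1791000366211), 70.81034851074219)
slug [275.17241379 236.75862069] (array([454.5,  30. ]), array([24.9, 24.9]), 0.8) ((455.3460388183594, 29.488811492919922), 13.558680534362793)
slug [313.72413793 233.24137931] (array([465.9, -66.9]), array
[... 289 characters left out ...]
y([24.9, 24.8]), 45.7) ((530.7156372070312, 34.858055114746094), 13.881060600280762)
grip (array([456.2, 211.1]), array([404.8,  80.1]), 82.6) 0.1468826015057778 363
grip side (array([ 351. , -107.3]), array([1080.7,   80.2]), 75.8) 0.7696462726024326 200
slug side [241.15217391 252.08695652] (array([376. , -48.8]), array([27.1, 60.3]), 13.0)
slug side [275.         245.38461538] (array([462.8, -68.1]), array([25.4, 23.7]), 42.0)
slug side [294.91666667 227.5       ] (array([533.3, -37.3]), array([24.2, 23.1]), 63.6)
slug side [254.95833333 221.16666667] (array([451.6,  26.8]), array([24.9, 23.2]), 63.6)
slug side [280.17391304 210.82608696] (array([527.7,  31.9]), array([22.6, 21.3]), 63.6)
```

```bash
cat >> h.py <<'E'
from scipy.spatial.transform import Rotation as Ro
BO=np.array([522.3,-45.1]); BY=np.radians(101.9)
bx=np.array([np.cos(BY),np.sin(BY)]); by=np.array([-bx[1],bx[0]])
def b2w(x,y): return (BO+x*bx+y*by)/1000
def w2b(p): d=np.asarray(p)[:2]*1000-BO; return np.array([d@bx,d@by])
def plan(s,xyz,yaw):
    """turn about tool z first, then shift in the turned tool frame (vertical tool)"""
    R=Ro.from_rotvec(s["ee_rot"]).as_matrix(); y=R[:,1]
    cur=np.degrees(np.arctan2(y[1],y[0])); dy=(yaw-cur+90)%180-90
    up=R@[0,0,1.]
    n=R@Ro.from_rotvec([0,0,-np.radians(dy)]).as_matrix()
    d=n.T@(np.asarray(xyz)-s["position"])
    print("pos",s["position"].round(4),"yaw",round(cur,2),"tilt",np.degrees(up[:2]).round(2),"t",round(s["clock"],2))
    print("turn z units",round(-np.radians(dy)/.1,2),"shift units",(d/.025).round(2))
E
python3 - <<'E'
import pickle
from h import *
from cell import arm
d=pickle.load(open("d.pkl","rb"))
for n,r in (("top",(100,165,185,265)),("side",(185,250,120,168))):
    im=d[n];C=cloud(im);v,u=np.mgrid[:420,:560]
    m=(im["range_z"]>0)&(C[...,2]>.070)&(C[...,2]<.09)&(u>r[0])&(u<r[1])&(v>r[2])&(v<r[3])
    print(n,"grip",rect(C[m]),C[m][:,2].mean().round(4),m.sum())
    hs=cv2.cvtColor(im["pixels"],cv2.COLOR_RGB2HSV)
print([w2b(np.array(p)/1000).round(0) for p in((530,34.5),(454.5,29.7),(465.5,-66.6),(537.5,-36))],b2w(231,0))
plan(arm.observe(),(.4815,.395,.150),88)
E
```

```text
top grip (array([480.3, 397.4]), array([25.5, 78.9]), 87.6) 0.0769 323
side grip (array([478.8, 394.6]), array([79.4, 29.4]), 0.7) 0.076 151
[array([ 76., -24.]), array([87., 51.]), array([-9., 60.]), array([  6., -17.])] [0.47466683 0.18093558]
pos [0.1719 0.6005 0.2261] yaw 74.02 tilt [-0.01 -0.07] t 0.1
turn z units -2.44 shift units [-12.66  -7.78   3.05]
```

carry_out(
  commands=[
    [1,0,0,0,0,0,-0.82],
    [1,0,0,0,0,0,-0.81],
    [1,0,0,0,0,0,-0.81],
    [1,-0.9,-0.55,0,0,0,0],
    [1,-0.9,-0.55,0,0,0,0],
    [1,-0.9,-0.55,0,0,0,0],
    [1,-0.9,-0.55,0,0,0,0],
    [1,-0.9,-0.55,0,0,0,0],
  ],
  squeeze=40,
)

```text
clock: 0.9
position: [0.2828, 0.5273, 0.2263]
ee_rot: [-0.055, -3.141, 0.001]
force: [0.6, 0.6, 0.3]
width: 1.001
gripper_force: 0.0
```

carry_out(
  commands=[
    [1,-0.9,-0.55,0,0,0,0],
    [1,-0.9,-0.55,0,0,0,0],
    [1,-0.9,-0.55,0,0,0,0],
    [1,-0.9,-0.55,0,0,0,0],
    [1,-0.9,-0.55,0,0,0,0],
    [1,-0.9,-0.55,0,0,0,0],
    [1,-0.9,-0.55,0,0,0,0],
    [1,-0.9,-0.55,0,0,0,0],
  ],
)

```text
clock: 1.7
position: [0.4587, 0.4112, 0.2263]
ee_rot: [-0.055, -3.141, 0.001]
force: [-0.3, 0.9, -0.5]
width: 0.998
gripper_force: 0.0
```

Run:
```python
from h import *
from cell import arm
s=arm.observe()
plan(s,(.4805,.3965,.130),88)
w=arm.get_image("wrist")
cv2.imwrite("pics/w1.png",w["pixels"][:,:,::-1])
T=w["tool_from_camera"];v,u=np.mgrid[:420,:560];z=w["range_z"].astype(float);K=w["mtx"]
P=np.stack([(u-K[0,2])/K[0,0]*z,(v-K[1,2])/K[1,1]*z,z],-1)@T[:3,:3].T+T[:3,3]
W=P@Ro.from_rotvec(s["ee_rot"]).as_matrix().T+s["position"]
m=(z>0)&(W[...,2]>.070)&(W[...,2]<.085)
m=cv2.morphologyEx(m.astype(np.uint8),cv2.MORPH_OPEN,np.ones((3,3)))>0
print("grip",rect(W[m]),W[m][:,2].mean(),m.sum())
```

```text
pos [0.4587 0.4112 0.2263] yaw 88.01 tilt [-0.03 -0.03] t 1.7
turn z units 0.0 shift units [-0.89 -0.55  3.85]
grip (array([478.4, 397.9]), array([23.8, 79. ]), 87.9) 0.07579132875686828 2110
```

carry_out(
  commands=[
    [1,-0.85,-0.54,0,0,0,0],
    [1,0,0,0.9,0,0,0],
    [1,0,0,0.9,0,0,0],
    [1,0,0,0.9,0,0,0],
    [1,0,0,0.9,0,0,0],
    [1,0,0,0,0,0,0],
  ],
)

```text
clock: 2.35
position: [0.477, 0.3963, 0.1335]
ee_rot: [-0.055, -3.137, 0.007]
force: [-0.6, -0.5, 0.2]
width: 1.002
gripper_force: 0.0
```

Run:
```python
from h import *
from cell import arm
s=arm.observe()
plan(s,(.4795,.397,.040),88)
```

```text
pos [0.477  0.3963 0.1335] yaw 88.01 tilt [-0.26 -0.24] t 2.35
turn z units 0.0 shift units [-0.12  0.05  3.74]
```

carry_out(
  commands=[
    [1,0,0,0.8,0,0,0],
    [1,0,0,0.8,0,0,0],
    [1,0,0,0.8,0,0,0],
    [1,0,0,0.6,0,0,0],
    [1,0,0,0.4,0,0,0],
    [1,0,0,0.2,0,0,0],
    [1,0,0,0,0,0,0],
  ],
)

```text
clock: 3.05
position: [0.4789, 0.3978, 0.0466]
ee_rot: [-0.055, -3.141, 0.0]
force: [-0.1, -0.9, 0.4]
width: 1.002
gripper_force: 0.0
```

Run:
```python
from h import *
from cell import arm
s=arm.observe()
plan(s,(.4795,.397,.040),88);print(s["force"])
```

```text
pos [0.4789 0.3978 0.0466] yaw 88.0 tilt [-0.01 -0.01] t 3.05
turn z units 0.0 shift units [-0.03 -0.03  0.26]
[-0.08193382 -0.85008081  0.43504326]
```

Down a little more, then close.

carry_out(
  commands=[
    [1,0,0,0.2,0,0,0],
    [1,0,0,0,0,0,0],
    [0,0,0,0,0,0,0],
    [0,0,0,0,0,0,0],
    [0,0,0,0,0,0,0],
    [0,0,0,0,0,0,0],
    [0,0,0,0,0,0,0],
    [0,0,0,0,0,0,0],
  ],
  squeeze=40,
)

```text
clock: 3.85
position: [0.4789, 0.3978, 0.0418]
ee_rot: [0.055, 3.141, 0.0]
force: [-0.9, 0.5, -0.8]
width: 0.526
gripper_force: 0.0
```

carry_out(
  commands=[
    [0,0,0,0,0,0,0],
    [0,0,0,0,0,0,0],
    [0,0,0,0,0,0,0],
    [0,0,0,0,0,0,0],
  ],
)

```text
clock: 4.25
position: [0.4789, 0.3977, 0.0417]
ee_rot: [-0.055, -3.141, 0.0]
force: [-0.8, -0.0, -0.6]
width: 0.261
gripper_force: 40.0
```

carry_out(
  commands=[
    [0,0,0,-0.4,0,0,0],
    [0,0,0,-0.8,0,0,0],
    [0,0,0,-0.9,0,0,0],
    [0,0,0,-0.9,0,0,0],
    [0,0,0,-0.9,0,0,0],
    [0,0,0,-0.6,0,0,0],
    [0,0,0,0,0,0,0],
  ],
)

```text
clock: 4.95
position: [0.4799, 0.3987, 0.157]
ee_rot: [0.055, 3.138, 0.005]
force: [-0.4, 0.3, -2.2]
width: 0.256
gripper_force: 40.0
```

Run:
```python
from h import *
from cell import arm
s=arm.observe(); p=b2w(-70,18);print(p,s["force"],s["gripper_force"])
plan(s,(*p,.155),101.9)
im=arm.get_image("side");cv2.imwrite("pics/s2.png",im["pixels"][:,:,::-1])
```

```text
[ 0.51912113 -0.1173073 ] [-0.37167967  0.34202421 -2.16449531] 39.979053139686584
pos [0.4799 0.3987 0.157 ] yaw 88.0 tilt [0.17 0.17] t 4.95
turn z units -2.43 shift units [ 2.720e+00 -2.052e+01  2.000e-02]
```

View pics/s2.png

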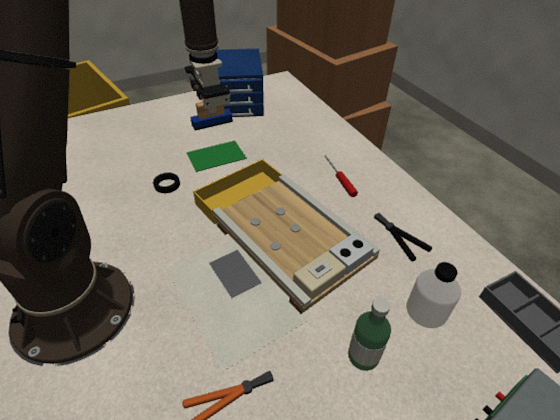

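The scraper is held level at about (212,118), the pad is clear at (216,156) and the slugs haven't moved. Next I carry it over the start of the sweep.

carry_out(
  commands=[
    [0,0,0,0,0,0,-0.81],
    [0,0,0,0,0,0,-0.81],
    [0,0,0,0,0,0,-0.81],
    [0,0.12,-0.5,0,0,0,0],
    [0,0.12,-0.9,0,0,0,0],
    [0,0.12,-0.9,0,0,0,0],
    [0,0.12,-0.9,0,0,0,0],
    [0,0.12,-0.9,0,0,0,0],
  ],
)

```text
clock: 5.8
position: [0.4848, 0.292, 0.1534]
ee_rot: [0.321, -3.124, 0.002]
force: [0.9, -0.1, -2.5]
width: 0.257
gripper_force: 40.0
```

carry_out(
  commands=[
    [0,0.12,-0.9,0,0,0,0],
    [0,0.12,-0.9,0,0,0,0],
    [0,0.12,-0.9,0,0,0,0],
    [0,0.12,-0.9,0,0,0,0],
    [0,0.12,-0.9,0,0,0,0],
    [0,0.12,-0.9,0,0,0,0],
    [0,0.12,-0.9,0,0,0,0],
    [0,0.12,-0.9,0,0,0,0],
  ],
)

```text
clock: 6.6
position: [0.4981, 0.1112, 0.1536]
ee_rot: [0.321, -3.124, 0.001]
force: [0.1, 0.4, -2.2]
width: 0.258
gripper_force: 40.0
```

carry_out(
  commands=[
    [0,0.12,-0.9,0,0,0,0],
    [0,0.12,-0.9,0,0,0,0],
    [0,0.12,-0.9,0,0,0,0],
    [0,0.12,-0.9,0,0,0,0],
    [0,0.12,-0.9,0,0,0,0],
    [0,0.12,-0.9,0,0,0,0],
    [0,0.12,-0.9,0,0,0,0],
    [0,0,0,0,0,0,0],
  ],
)

```text
clock: 7.4
position: [0.5098, -0.0497, 0.1536]
ee_rot: [0.314, -3.124, 0.003]
force: [0.6, 0.3, -3.0]
width: 0.259
gripper_force: 40.0
```

Run:
```python
from h import *
from cell import arm
s=arm.observe(); p=b2w(-70,18);print(w2b(s["position"]))
plan(s,(*p,.0385+.040),101.9)
```

```text
[-1.95336186 13.16728186]
pos [ 0.5098 -0.0497  0.1536] yaw 101.46 tilt [-0.07 -0.11] t 7.4
turn z units -0.08 shift units [ 0.19 -2.72  3.01]
```

carry_out(
  commands=[
    [0,0.1,-0.9,0,0,0,-0.08],
    [0,0.1,-0.9,0,0,0,0],
    [0,0,-0.9,0,0,0,0],
    [0,0,0,0.7,0,0,0],
    [0,0,0,0.8,0,0,0],
    [0,0,0,0.6,0,0,0],
    [0,0,0,0.3,0,0,0],
    [0,0,0,0,0,0,0],
  ],
)

```text
clock: 8.2
position: [0.5192, -0.112, 0.0931]
ee_rot: [0.337, -3.121, -0.001]
force: [0.7, -0.6, -1.7]
width: 0.259
gripper_force: 40.0
```

Run:
```python
from h import *
from cell import arm
s=arm.observe(); p=b2w(-70,18);print(w2b(s["position"]))
plan(s,(*p,.0385+.040),101.9)
im=arm.get_image("top");cv2.imwrite("pics/t3.png",cv2.resize(im["pixels"][130:300,170:400,::-1],None,fx=3,fy=3,interpolation=cv2.INTER_CUBIC))
```

```text
[-64.81951677  16.83852393]
pos [ 0.5192 -0.112   0.0931] yaw 102.32 tilt [-0.15  0.02] t 8.2
turn z units 0.07 shift units [ 0.05 -0.21  0.59]
```

View pics/t3.png

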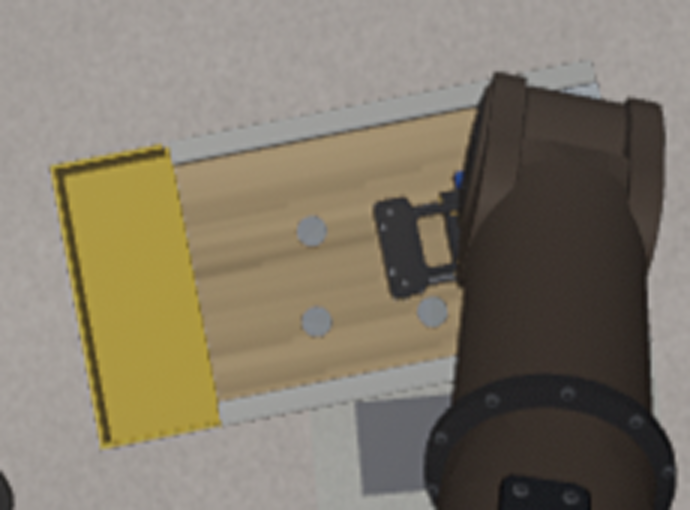

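The hand is behind the slugs: slugs in the crop at (312,231), (316,322) and (432,312), with the fourth hidden under the hand. I lower to just above the plywood.

carry_out(
  commands=[
    [0,0.05,-0.2,0.3,0,0,0.06],
    [0,0,0,0.2,0,0,0],
    [0,0,0,0,0,0,0],
  ],
)

```text
clock: 8.55
position: [0.5199, -0.1175, 0.0812]
ee_rot: [0.328, -3.124, -0.0]
force: [-0.5, 0.6, -2.6]
width: 0.257
gripper_force: 40.0
```

Run:
```python
from h import *
from cell import arm
s=arm.observe(); p=b2w(-70,18);print(w2b(s["position"]),s["force"])
plan(s,(*p,.0385+.040),101.9)
```

```text
[-70.37514703  17.23414672] [-0.48503064  0.56476481 -2.62957561]
pos [ 0.5199 -0.1175  0.0812] yaw 102.0 tilt [-0.04  0.  ] t 8.55
turn z units 0.02 shift units [0.03 0.01 0.11]
```

carry_out(
  commands=[
    [0,0,0,0.1,0,0,0],
    [0,0,0,0,0,0,0],
    [0,0,0.2,0,0,0,0],
    [0,0,0.4,0,0,0,0],
    [0,0,0.4,0,0,0,0],
    [0,0,0.4,0,0,0,0],
    [0,0,0.4,0,0,0,0],
    [0,0,0.4,0,0,0,0],
  ],
)

```text
clock: 9.35
position: [0.5087, -0.0623, 0.0793]
ee_rot: [-0.33, 3.124, 0.0]
force: [0.6, -0.8, -2.6]
width: 0.261
gripper_force: 40.0
```

Run:
```python
from h import *
from cell import arm
s=arm.observe(); p=b2w(177,18);print(w2b(s["position"]),s["force"])
plan(s,(*p,.0385+.040),101.9)
```

```text
[-14.05486668  16.90338333] [ 0.55227821 -0.77457873 -2.57587707]
pos [ 0.5087 -0.0623  0.0793] yaw 102.07 tilt [0.   0.01] t 9.35
turn z units 0.03 shift units [0.04 7.64 0.03]
```

carry_out(
  commands=[
    [0,0.02,0.4,0.02,0,0,0.03],
    [0,0.02,0.4,0.01,0,0,0],
    [0,0,0.4,0,0,0,0],
    [0,0,0.4,0,0,0,0],
    [0,0,0.4,0,0,0,0],
    [0,0,0.4,0,0,0,0],
    [0,0,0.4,0,0,0,0],
    [0,0,0,0,0,0,0],
  ],
)

```text
clock: 10.15
position: [0.4932, 0.0067, 0.0784]
ee_rot: [0.328, -3.124, -0.001]
force: [0.6, -0.5, -2.0]
width: 0.258
gripper_force: 40.0
```

Run:
```python
from h import *
from cell import arm
s=arm.observe(); p=b2w(177,18);print(w2b(s["position"]),s["force"])
plan(s,(*p,.0385+.040),101.9)
a=arm.get_image("top")["pixels"][130:300,170:400,::-1]
b=arm.get_image("side")["pixels"][140:310,170:400,::-1]
cv2.imwrite("pics/c4.png",cv2.resize(np.hstack([a,b]),None,fx=1.7,fy=1.7,interpolation=cv2.INTER_CUBIC))
```

```text
[56.68222599 17.8146757 ] [ 0.55321528 -0.51788486 -2.00211692]
pos [0.4932 0.0067 0.0784] yaw 101.99 tilt [-0.01  0.04] t 10.15
turn z units 0.02 shift units [0.01 4.81 0.  ]
```

View pics/c4.png

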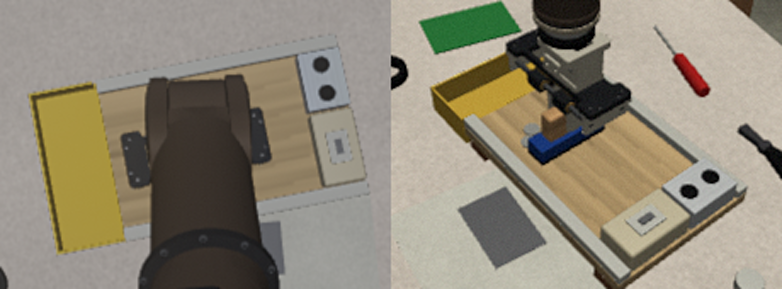

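The slugs are gathered ahead of the blade (about (528,135) in the right panel) and none is left behind it. I continue to the edge.

carry_out(
  commands=[
    [0,0,0.3,0,0,0,0],
    [0,0,0.4,0,0,0,0],
    [0,0,0.4,0,0,0,0],
    [0,0,0.4,0,0,0,0],
    [0,0,0.4,0,0,0,0],
    [0,0,0.4,0,0,0,0],
    [0,0,0.4,0,0,0,0],
    [0,0,0.4,0,0,0,0],
  ],
)

```text
clock: 11.05
position: [0.4773, 0.0815, 0.0785]
ee_rot: [0.325, -3.125, -0.0]
force: [0.9, -0.0, -2.4]
width: 0.262
gripper_force: 40.0
```

carry_out(
  commands=[
    [0,0,0.4,0,0,0,0],
    [0,0,0.4,0,0,0,0],
    [0,0,0.4,0,0,0,0],
    [0,0,0.4,0,0,0,0],
    [0,0,0.2,0,0,0,0],
    [0,0,0,0,0,0,0],
    [0,0,0,0,0,0,0],
  ],
)

```text
clock: 11.75
position: [0.4683, 0.1245, 0.0785]
ee_rot: [0.325, -3.125, 0.0]
force: [-0.5, -0.2, -2.5]
width: 0.259
gripper_force: 40.0
```

Run:
```python
from h import *
from cell import arm
s=arm.observe(); p=b2w(177,18);print(w2b(s["position"]),s["force"])
plan(s,(*p,.0385+.040),101.9)
a=arm.get_image("top")["pixels"][130:300,170:400,::-1]
b=arm.get_image("side")["pixels"][140:310,170:400,::-1]
cv2.imwrite("pics/c5.png",cv2.resize(np.hstack([a,b]),None,fx=1.7,fy=1.7,interpolation=cv2.INTER_CUBIC))
```

```text
[177.05043349  17.87839301] [-0.53317012 -0.15047429 -2.53521052]
pos [0.4683 0.1245 0.0785] yaw 101.87 tilt [-0.   -0.01] t 11.75
turn z units -0.01 shift units [ 0. -0. -0.]
```

View pics/c5.png

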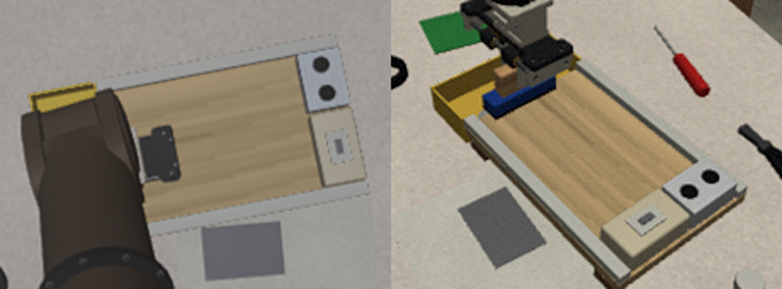

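The board is clear behind the blade. I lift and carry back toward the pad.

carry_out(
  commands=[
    [0,0,0,-0.4,0,0,0],
    [0,0,0,-0.8,0,0,0],
    [0,0,0,-0.8,0,0,0],
    [0,0,0,-0.8,0,0,0],
    [0,0,0,-0.3,0,0,0.81],
    [0,0,0,0,0,0,0.81],
    [0,0,0,0,0,0,0.81],
    [0,0,0,0,0,0,0],
  ],
)

```text
clock: 12.65
position: [0.4684, 0.1244, 0.1567]
ee_rot: [0.059, 3.14, 0.0]
force: [0.2, -0.2, -2.8]
width: 0.258
gripper_force: 40.0
```

Run:
```python
from h import *
from cell import arm
s=arm.observe()
plan(s,(.4789,.3978,.15),88)
```

```text
pos [0.4684 0.1244 0.1567] yaw 87.84 tilt [0.03 0.01] t 12.65
turn z units -0.03 shift units [-0.04 10.94  0.27]
```

carry_out(
  commands=[
    [0,0,0.5,0,0,0,-0.03],
    [0,0,0.9,0,0,0,0],
    [0,0,0.9,0,0,0,0],
    [0,0,0.9,0,0,0,0],
    [0,0,0.9,0,0,0,0],
    [0,0,0.9,0,0,0,0],
    [0,0,0.9,0,0,0,0],
    [0,0,0.9,0,0,0,0],
  ],
)

```text
clock: 13.45
position: [0.4735, 0.2965, 0.156]
ee_rot: [-0.047, -3.141, -0.001]
force: [-0.3, -0.6, -2.4]
width: 0.26
gripper_force: 40.0
```

carry_out(
  commands=[
    [0,0,0.9,0,0,0,0],
    [0,0,0.9,0,0,0,0],
    [0,0,0.9,0,0,0,0],
    [0,0,0.9,0,0,0,0],
    [0,0,0.5,0,0,0,0],
    [0,0,0,0,0,0,0],
    [0,0,0,0,0,0,0],
  ],
)

```text
clock: 14.15
position: [0.4772, 0.3963, 0.1557]
ee_rot: [-0.051, -3.141, 0.002]
force: [-0.2, -0.2, -2.2]
width: 0.257
gripper_force: 40.0
```

Run:
```python
from h import *
from cell import arm
s=arm.observe()
plan(s,(.4789,.3978,.0417),88)
im=arm.get_image("top")
cv2.imwrite("pics/c6.png",cv2.resize(im["pixels"][130:300,170:400,::-1],None,fx=3,fy=3,interpolation=cv2.INTER_CUBIC))
```

```text
pos [0.4772 0.3963 0.1557] yaw 88.15 tilt [-0.02 -0.06] t 14.15
turn z units 0.03 shift units [-0.07  0.07  4.56]
```

View pics/c6.png

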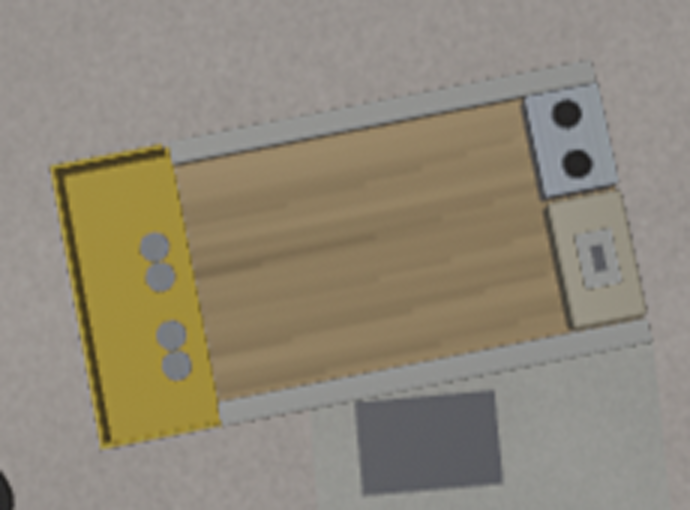

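All four slugs lie in the tray, at crop positions (155,247), (160,277), (171,335) and (177,365), and the board is empty. I lower onto the pad.

carry_out(
  commands=[
    [0,-0.07,0.07,0.5,0,0,0.03],
    [0,0,0,0.8,0,0,0],
    [0,0,0,0.8,0,0,0],
    [0,0,0,0.8,0,0,0],
    [0,0,0,0.6,0,0,0],
    [0,0,0,0.4,0,0,0],
    [0,0,0,0.2,0,0,0],
    [0,0,0,0,0,0,0],
  ],
)

```text
clock: 15.0
position: [0.4791, 0.3985, 0.0531]
ee_rot: [-0.057, -3.141, 0.001]
force: [1.1, -0.5, -2.3]
width: 0.263
gripper_force: 40.0
```

Run:
```python
from h import *
from cell import arm
s=arm.observe()
plan(s,(.4789,.3978,.0417),88);print(s["force"])
```

```text
pos [0.4791 0.3985 0.0531] yaw 87.93 tilt [-0.02 -0.02] t 15.0
turn z units -0.01 shift units [ 0.01 -0.03  0.45]
[ 1.05757976 -0.48161839 -2.30080295]
```

carry_out(
  commands=[
    [0,0,0,0.2,0,0,0],
    [0,0,0,0.12,0,0,0],
    [0,0,0,0.08,0,0,0],
    [0,0,0,0.04,0,0,0],
    [0,0,0,0,0,0,0],
    [0,0,0,0,0,0,0],
  ],
)

```text
clock: 15.6
position: [0.4792, 0.3988, 0.0426]
ee_rot: [0.056, 3.141, 0.0]
force: [0.3, -0.7, -2.7]
width: 0.261
gripper_force: 40.0
```

carry_out(
  commands=[
    [0,0,0,0.04,0,0,0],
    [0,0,0,0,0,0,0],
    [0,0,0,0,0,0,0],
  ],
)

```text
clock: 15.9
position: [0.4793, 0.3989, 0.0417]
ee_rot: [0.056, 3.141, 0.001]
force: [0.2, 0.0, -1.2]
width: 0.257
gripper_force: 40.0
```

The pad is taking part of the weight, so I open.

carry_out(
  commands=[
    [0.32,0,0,0,0,0,0],
    [0.4,0,0,0,0,0,0],
    [0.6,0,0,0,0,0,0],
    [0.8,0,0,0,0,0,0],
    [0.9,0,0,0,0,0,0],
    [0.9,0,0,0,0,0,0],
    [0.9,0,0,0,0,0,0],
    [0.9,0,0,0,0,0,0],
  ],
)

```text
clock: 16.7
position: [0.4791, 0.3987, 0.0415]
ee_rot: [0.056, 3.141, 0.0]
force: [0.2, 0.7, 0.3]
width: 0.869
gripper_force: 0.0
```

carry_out(
  commands=[
    [0.9,0,0,-0.3,0,0,0],
    [0.9,0,0,-0.8,0,0,0],
    [0.9,0,0,-0.8,0,0,0],
    [0.9,0,0,-0.8,0,0,0],
    [0.9,0,0,-0.8,0,0,0],
    [0.9,0,0,-0.8,0,0,0],
    [0.9,0,0,-0.8,0,0,0],
    [0.9,0,0,-0.8,0,0,0],
  ],
)

```text
clock: 17.5
position: [0.479, 0.3987, 0.1905]
ee_rot: [0.056, 3.141, 0.001]
force: [0.2, -0.1, 0.3]
width: 0.902
gripper_force: 0.0
```

carry_out(
  commands=[
    [0.9,0.9,0,0,0,0,0],
    [0.9,0.9,0,0,0,0,0],
    [0.9,0.9,0,0,0,0,0],
    [0.9,0.9,0,0,0,0,0],
    [0.9,0.9,0,0,0,0,0],
    [0.9,0.9,0,0,0,0,0],
    [0.9,0,0,0,0,0,0],
    [0.9,0,0,0,0,0,0],
  ],
)

```text
clock: 18.3
position: [0.3442, 0.4038, 0.1896]
ee_rot: [0.055, 3.14, 0.001]
force: [0.2, 0.3, 0.1]
width: 0.904
gripper_force: 0.0
```

Run:
```python
from h import *
from cell import arm
s=arm.observe();print(s["position"],s["width"],s["force"])
im=arm.get_image("top");C=cloud(im);v,u=np.mgrid[:420,:560]
m=(im["range_z"]>0)&(C[...,2]>.070)&(C[...,2]<.09)&(u>100)&(u<165)&(v>185)&(v<265)
print("grip",rect(C[m]),C[m][:,2].mean().round(4),m.sum())
for b in blobs(mask(im,(50,100,50),(75,255,255)),500): print("pad",rect(plane(im,b,.004)))
for b in blobs(mask(im,(110,120,40),(130,255,255)),60)[:2]: print("blue",rect(plane(im,b,.032)))
cv2.imwrite("pics/f7.png",im["pixels"][:,:,::-1])
```

```text
[0.34420496 0.40377202 0.189645  ] 0.903872793173085 [0.16749243 0.30939285 0.07061773]
grip (array([481.8, 399.4]), array([25.3, 78.7]), 88.5) 0.0771 326
pad (array([481.6, 394. ]), array([106. , 165.9]), 88.0)
blue (array([481.6, 397.3]), array([ 34.6, 115. ]), 88.3)
```

View pics/f7.png

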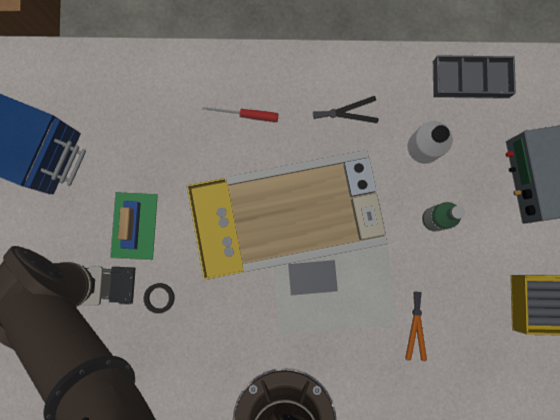

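The scraper stands on its pad at (130,225), with the grip top at 77 mm as expected. The slugs are in the tray at (222,217) and (228,246), the other things are where they were, and the hand is clear.

```bash
python3 -c "
from cell import arm
print(arm.sign_off())"
```

```text
the job is handed in; nothing more can be done
None
```

All four slugs were swept into the yellow tray using only the scraper, the scraper stands sole down on its green pad, nothing else appears to have moved, and the job was handed in at about 18 s.

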